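# Press a bezel home with bench locking pliers and release them

### The arm

A 6-joint arm with a two-finger parallel gripper is mounted at the origin on the work surface. World frame = base frame: x ahead of the robot, y to its left, z up, the work surface at z = 0. Lengths are in m, angles in rad, forces in N, time in s.
With the tool pointing down it reaches from about 0.4 to 0.825 m from the base axis. Payload 7 kg.
Tool frame: the origin (TCP) lies midway between the tips of the shut fingers; the grasp point (between the pads) lies arm.hold_point_z behind it (arm.hold_point_z is the distance from the TCP to the grasp point, in m); z points along the fingers, y is the line along which they close (so a half turn about z gives the same grasp; the last joint's range is limited). The gripper opens to 88 mm and grips with 3 to 60 N. Pads are 19 mm wide; open, the fingers measure 130 mm over their backs; the gripper's body (78 mm by 193 mm) begins 47 mm behind the grasp point.
Start: joints at [-1.021, 0.359, 0.012, 0, -1.224, -0.288], TCP at [0.175, -0.652, 0.227] pointing down, gripper open.
Joint ranges: [-3.07, 3.07], [-1.43, 2.12], [-1.02, 1.25], [-3.03, 1.67], [-3.05, -0], [-3.03, 3.03]. Speed limits (rad/s): [2.39, 2.39, 3.01, 3.14, 3.14, 3.14].

### API

Orientations are given as [roll, pitch, yaw] about the fixed x, y, z axes, in that order (R = Rz(yaw) Ry(pitch) Rx(roll)).
In Python, from station import arm gives the robot as it stands.
- The arm moves only by the shell command python3 -m crank 'ROWS' [OPENING] [FORCE]. ROWS is JSON, a list that holds one entry, the list of rows, each a list of 4 numbers: the shift along the tool's x, y, z in units of 25 mm (1.0 is 25 mm), then the turn about the tool's z in units of 5 degrees (1.0 is 5 degrees). A call has 1 to 12 rows; each row is the pose to reach, as a shift and turn from the pose commanded when the call began, along the tool's axes at that moment; what a row does not reach only later rows make up. A row lasts 1/8 s, in which the tool goes at most 62.5 mm and 10.7 degrees, less where a joint would pass 70% of its speed; a pose out of reach is approached as far as the arm can. A call with a gripper value outside its range is refused whole. OPENING is the closure, from 0 (fully open) to 1 (shut), set as the call begins (- or left out, the last holds). The fingers move at their own pace and stop on an object; FORCE is the grip in N (left out, the last holds). Time passes only in rows, so rows that repeat a pose let the fingers close. It gives the time, the measured TCP pose, the force, the opening and the grip force at its end, in the units of the state.
- arm.get_state(): the state, without advancing time (a new reading comes with each control period).
- arm.grab_frame(name): name is "side" or "top"; returns (picture, depth): 400x640x3 uint8, red, green, blue; 400x640 float32, m along the optical axis (not along the pixel's ray), 0 where there is no reading.
- arm.get_calibration(name): a dict with "mtx" (3x3 intrinsics, pixels), "R" (3x3) and "t" (3): a world point X has camera coordinates R X + t. Camera axes: x right, y down, z forward; pixel columns grow to the right and rows downward; lengths in m; the calibration is good to about 2 mm. A picture is of the moment at which its call begins. get_calibration takes no time and is no camera call.
- arm.job_done(): hands the job in; it is judged then, once.
Trained networks look in the newest picture that a camera, given by its name, has taken for a name from the list of things; names that differ only in an ending like _2 or _b are one class to them, and where a whole thing is asked for, a point or a joint stands for the part that bears it (a point fixed in the world has none). Each returns a list of dicts, best first, with "score" (0 to 1); they miss things now and then, are a little off and sometimes report something else, mostly with a low value. They report only what shows in the picture. A call takes as long as a camera call. They do not tell look-alikes from the thing itself.
- arm.recognise(thing, camera): "extent" ([left, top, width, height] in pixels, round what is visible of it).
- arm.trace(thing, camera): "mask" (400x640 bool, what is visible of it) and "extent" ([left, top, width, height] in pixels, round what is visible of it).
The state is a dict: "t": time; "q": joint angles; "qd": joint speeds; "joint_efforts": joint torques, N m; "eef_pos": TCP position; "ee_rot": TCP orientation; "force": force on the tool from outside, world axes, zero at the start; "moment": the same for the moment, N m; "width": finger opening in m; "gripper_force": force on a finger pad.
Only numpy, scipy, OpenCV 4.12 (cv2) and the standard library are available. Lean on these libraries where they do the work, as an engineer would, in place of code of your own. Each camera call takes 0.05 s, during which the arm holds its last target. There are 200 camera calls.

### The job

Push the brass setting slide into the jaws of the bench-mounted locking pliers until you feel it rest firmly but gently against the end stop, and let go of it there. Then squeeze the red upper handle down until the pliers lock closed by themselves, pressing the bezel down, without forcing the handle, and flick the yellow release lever so that they spring open again. Leave the slide against the stop and do not disturb the jar, the loupe or the tweezers.

Things in the scene. Friction and masses are not known exactly. Their poses are not given: they have to be found in the camera images.
- pliers: Steel locking pliers bolted to the bench; grey base plate 320 x 70 x 12 mm. Origin: centre of the plate's underside, on the bench. x runs along the pliers to the open mouth, handles and release lever lie towards -x, z up. Along x (y = 0, x = 0 to 160 mm) runs the slide's channel: floor 40 mm high, 26 mm between rails, rail tops 46 mm high.
- jaw_pivot (a point): Pivot of the upper jaw, axis along the pliers' y, at pliers x = -20, z = 66 mm. The open upper jaw reaches about 70 mm from here towards the mouth and 110 mm above the bench; it closes downwards with a flat pad lying 41 to 71 mm from the pivot.
- slide_end (a point): Centre of the slide's end face that meets the red end stop in the channel. The stop's face (stop_face) is set anywhere from 12 to 24 mm on the pliers' x, its place is not measured; it has to be felt, and more than 25 N on it is too hard. The brass slide is loose, 100 x 24 x 10 mm, 0.15 kg, in the channel with 1 mm play each side; its x axis points away from the stop, z up.
- slide_knob (a point): Point 30 mm above the slide's underside on the axis of its upright black knob (14 mm diameter, from 10 to 44 mm above the underside), 90 mm from slide_end along the slide's x. The knob can be pinched from above across the channel, or pushed. The slide travels 24 to 54 mm and drags with up to about 5 N when the knob is held a little off line.
- bezel (a joint): How far the round brass bezel with the blue stone (18 mm diameter, centre 18 mm from slide_end, top 29.5 mm above the slide's underside at first) is pressed into its seat, m: 0 proud, 0.005 fully down. Takes about 8 N and stays where it is pressed.
- handle_pivot (a point): Pivot of the upper handle, axis along the pliers' y, at pliers x = -90, z = 96 mm.
- handle_pad (a point): Point on the top of the red upper handle where it is to be pressed, 60 mm from handle_pivot and 18 mm from its tail end; handle 26 mm wide. It moves down on an arc about handle_pivot by about 35 mm as the pliers close.
- handle (a joint): Upper handle's angle, rad: 0 open (sprung up), grows as it is squeezed down. Resistance at handle_pad is 5 to 15 N, vanishes at 0.62 (over centre); then the handle pulls itself on to its hard stop at 0.68, about level with its top near 100 mm above the bench, and stays. More than 35 N on it is too hard.
- lever_paddle (a point): Centre of the top of the yellow release paddle (30 x 20 mm) beyond the tail of the handles, 33 mm outside its hinge (along the pliers' y at x = -175, z = 74.5 mm). Pressed down 12 to 17 mm with a few newtons, its nose lifts the locked handle back over centre. More than 30 N on it is too hard.
- lever (a joint): Angle of the release lever, rad: 0 at rest, grows as the paddle is pressed down, hard stop at 0.55; it frees the handle at about 0.4 and springs back when let go.
- gem_jar: Small glass jar with black lid, 48 mm diameter, 60 mm tall, bystander. Origin: centre of its underside.
- loupe: Black folding loupe, about 75 x 26 x 16 mm, bystander. Origin: underside.
- tweezers: Steel tweezers lying on the bench, 120 mm long, bystander. Origin: middle, underside.
Things that resemble listed ones, but are neither listed nor needed, are in the scene too. Of the things shaped like the part that bears slide_end, the brass one is meant.

How it is judged:
By the outcome, as a careful person would: the job done as asked, in the order asked, and still so for the second after the job is handed in, with the robot touching nothing.
It also fails if it takes over 67 s, if anything falls off the work surface, if the arm or the gripper's body presses on something with over 40 N, if the wrist force passes 120 N, or if a joint passes its speed limit or range.

## Working session

There is one attempt and no reset: what is moved stays moved. The work goes in short steps, Python scripts to look and compute and a shell command to move; the robot and the scene stay as the last step left them, time stands still between calls to the robot, and variables do not carry over. Pictures are saved under pics/ and viewed, at most 12 in all, crops included, and the job is handed in when it is done.

```bash
mkdir -p pics; ls; python3 - <<'E'
from station import arm
import cv2,numpy as np
print(arm.get_state(), arm.hold_point_z)
for n in("side","top"):
    im,d=arm.grab_frame(n); cv2.imwrite(f"pics/{n}0.png",im[:,:,::-1]); np.savez(f"{n}0.npz",im=im,d=d)
    c=arm.get_calibration(n); print(n,{k:np.round(v,4).tolist() for k,v in c.items()})
    for th in("pliers","slide_end","slide_knob","bezel","handle_pad","lever_paddle","gem_jar","loupe","tweezers"):
        print(th,[(np.round(r["extent"]).tolist(),round(r["score"],2)) for r in arm.recognise(th,n)])
E
```

```text
pics
{'t': 0.0, 'q': array([-1.02090756e+00,  3.59377720e-01,  1.10505224e-02, -3.74946878e-04,
       -1.22407200e+00, -2.88107590e-01]), 'qd': array([2.15791193e-04, 1.09937734e-05, 2.74824827e-04, 5.22741780e-04,
       4.51164872e-04, 1.31918203e-03]), 'joint_efforts': array([ 1.08209399e-03, -5.82713950e+01,  2.93052542e+01,  6.99670315e+00,
        6.77254808e-03, -2.28512208e-04]), 'eef_pos': array([ 0.17455184, -0.65153368,  0.2256205 ]), 'ee_rot': array([ 3.13995569e+00, -1.17539046e-04, -2.87993908e+00]), 'force': array([ 0.4137062 , -0.31865911,  0.11625381]), 'moment': array([-0.03275761,  0.0191623 ,  0.01439353]), 'gripper_force': 0.0, 'width': 0.08725850250842086} 0.0188
side {'mtx': [[438.7148, 0.0, 319.8743], [0.0, 438.7148, 196.9283], [0.0, 0.0, 1.0]], 'R': [[-0.9211, -0.3894, -0.0023], [-0.2104, 0.5025, -0.8386], [0.3277, -0.7719, -0.5448]], 't': [0.5008, 0.21, 0.7905]}
pliers [([268.0, 200.0, 117.0, 104.0], 0.63)]
slide_end [([344.0, 190.0, 29.0, 36.0], 0.83), ([392.0, 217.0, 38.0, 35.0], 0.78), ([379.0, 182.0, 27.0, 26.0], 0.76), ([280.0, 170.0, 44.0, 7.0], 0.27)
[... 457 characters left out ...]
0.0, 330.4237], [0.0, 478.1703, 198.6494], [0.0, 0.0, 1.0]], 'R': [[0.002, -0.9999, -0.0107], [-0.9973, -0.0012, -0.0735], [0.0734, 0.0109, -0.9972]], 't': [-0.0059, 0.5282, 1.0614]}
pliers [([217.0, 188.0, 176.0, 48.0], 0.8)]
slide_end [([408.0, 233.0, 40.0, 19.0], 0.96), ([341.0, 264.0, 46.0, 29.0], 0.78)]
slide_knob [([342.0, 213.0, 48.0, 13.0], 0.85), ([406.0, 231.0, 48.0, 23.0], 0.76), ([345.0, 261.0, 41.0, 32.0], 0.6)]
bezel [([442.0, 243.0, 9.0, 5.0], 0.44), ([349.0, 268.0, 8.0, 7.0], 0.38)]
handle_pad [([243.0, 191.0, 62.0, 24.0], 0.95)]
lever_paddle [([214.0, 189.0, 24.0, 14.0], 0.66)]
gem_jar []
loupe [([216.0, 103.0, 11.0, 33.0], 0.73)]
tweezers [([427.0, 97.0, 16.0, 55.0], 0.87)]
```

```bash
python3 - <<'E'
import cv2
a=cv2.imread("pics/side0.png")[150:320,140:450]; b=cv2.imread("pics/top0.png")[80:310,190:480]
cv2.imwrite("pics/side1.png",cv2.resize(a,None,fx=2.5,fy=2.5,interpolation=2)); cv2.imwrite("pics/top1.png",cv2.resize(b,None,fx=2.5,fy=2.5,interpolation=2))
E
```

```text
(no output)
```

View pics/side1.png

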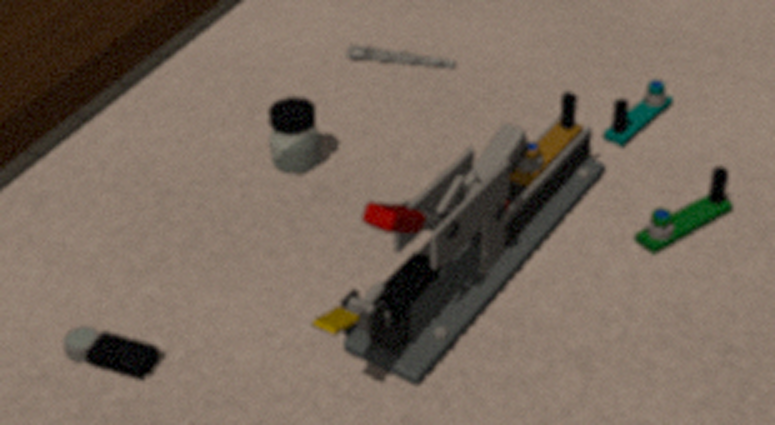

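View pics/top1.png

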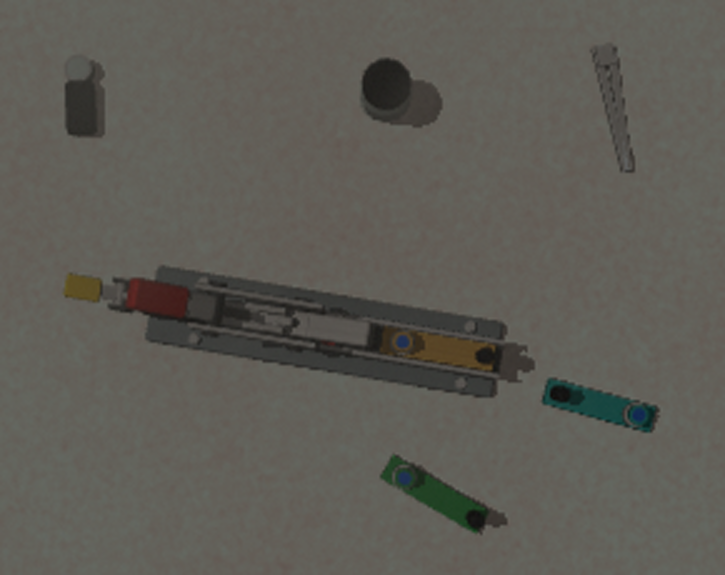

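The top view shows the pliers with their mouth pointing right. The brass slide is in the channel with its knob at about (384,222). The red handle is at about (253,199) and the yellow paddle at about (223,195). Slide candidates by side/top pixel are brass (355,205)/(370,220), green (413,235)/(364,277) and teal (394,195)/(430,242). I choose the brass one in the channel.

```bash
cat > h.py <<'E'
import numpy as np,cv2
from station import arm
def ray(n,u,v):
    c=arm.get_calibration(n);K,R,t=map(np.array,(c["mtx"],c["R"],c["t"]))
    d=R.T@np.linalg.inv(K)@np.array([u,v,1.]); return -R.T@t.ravel(),d
def atz(n,u,v,z):
    o,d=ray(n,u,v); return o+d*(z-o[2])/d[2]
def atd(n,u,v,dep):
    o,d=ray(n,u,v); return o+d*dep
def tri(p,q):
    o1,d1=ray("top",*p);o2,d2=ray("side",*q)
    s=np.linalg.lstsq(np.c_[d1,-d2],o2-o1,rcond=None)[0]
    a,b=o1+d1*s[0],o2+d2*s[1]; return (a+b)/2,np.linalg.norm(a-b)
def cloud(n,im,d,m):
    v,u=np.nonzero(m&(d>0)); return np.array([atd(n,a,b,d[b,a]) for a,b in zip(u,v)])
E
python3 - <<'E'
from h import *
np.set_printoptions(precision=4,suppress=True)
C=[atz("top",190+u/2.5,80+v/2.5,.012) for u,v in[(160,266),(505,322),(495,396),(147,340)]]
C=np.array(C);o=C.mean(0);print(C,o,np.linalg.norm(C[1]-C[0]),np.linalg.norm(C[2]-C[1]))
ax=(C[1]+C[2]-C[0]-C[3])[:2];yaw=np.arctan2(ax[1],ax[0]);print("yaw",np.degrees(yaw))
cen={}
for n in("top","side"):
    z=np.load(n+"0.npz");im,d=z["im"],z["d"];hsv=cv2.cvtColor(im,cv2.COLOR_RGB2HSV);H,S,V=[hsv[...,i].astype(int) for i in range(3)]
    roi=np.zeros(H.shape,bool)
    if n=="top": roi[180:245,205:410]=1
    else: roi[180:310,260:385]=1
    for k,m in{"red":((H<6)|(H>174))&(S>150)&(V>50),"yel":(H>22)&(H<32)&(S>150)&(V>50),"brass":(H>12)&(H<=21)&(S>110)&(V>50),"blue":(H>100)&(H<125)&(S>120)&(V>50)}.items():
        m=m&roi
        nn,l,st,ce=cv2.connectedComponentsWithStats(m.astype(np.uint8))
        if nn<2: print(n,k,0);continue
        i=1+np.argmax(st[1:,4]);m=l==i;P=cloud(n,im,d,m)
        c,s=np.cos(yaw),np.sin(yaw);L=np.c_[(P[:,:2]-o[:2])@np.array([[c,-s],[s,c]]),P[:,2]]
        cen[n,k]=ce[i];print(n,k,st[i],ce[i],"world",np.median(P,0),"loc",np.median(L,0),"min",np.percentile(L,5,0),"max",np.percentile(L,95,0))
for k in("red","yel","blue"):
    if ("top",k) in cen and ("side",k) in cen: print(k,tri(cen["top",k],cen["side",k]))
print("knob top",tri((384.4,220.8),(367.4,189)))
z=np.load("top0.npz")
crop=z["im"][175:245,205:405];crop=np.clip(crop*2.2,0,255).astype(np.uint8);cv2.imwrite("pics/c.png",cv2.resize(crop[:,:,::-1],None,fx=4,fy=4,interpolation=2))
E
```

```text
[[ 0.5566  0.1696  0.012 ]
 [ 0.5058 -0.1448  0.012 ]
 [ 0.4388 -0.1352  0.012 ]
 [ 0.4889  0.1806  0.012 ]] [0.4975 0.0175 0.012 ] 0.31847293038588004 0.06763196666241723
yaw -99.09345947086392
top red [257 198   7   8  22] [260.8636 202.1818] world [0.5116 0.1357 0.1231] loc [-0.1191 -0.0044  0.1231] min [-0.1241 -0.008   0.1206] max [-0.1151  0.0038  0.1292]
top yel [216 194   6   5  17] [218.0588 196.    ] world [0.5283 0.2325 0.0915] loc [-0.217  -0.0039  0.0915] min [-0.2209 -0.0068  0.088 ] max [-0.2103 -0.0001  0.0953]
top brass [352 213  36  15 307] [369.0717 219.9088] world [ 0.4792 -0.0898  0.05  ] loc [ 0.1085 -0.001   0.05  ] min [ 0.0808 -0.0114  0.047 ] max [0.1403 0.0098 0.0534]
top blue [349 215   4   4  15] [350.6 216.4] world [ 0.4871 -0.0498  0.0698] loc [ 0.0679 -0.0003  0.0698] min [ 0.0639 -0.004   0.0683] max [0.0708 0.0026 0.0725]
side red [286 231  24  12 199] [296.9296 236.6784] world [0.5147 0.1677 0.1385] loc [-0.1513 -0.0065  0.1385] min [-0.16  -0.01   0.119] max [-0.1242  0.0103  0.1462]
side yel [266 274  18   9  89] [274.1685 277.7528] world [0.5317 0.2262 0.0903] loc [-0.2121  0.0005  0.0903] min [-0.2228 -0.0054  0.0859] max [-0.1982  0.0081  0.0935]
side brass [344 198  29  26 218] [359.0963 209.5   ] world [ 0.4807 -0.0815  0.0504] loc [ 0.1008 -0.0035  0.0504] min [ 0.0491 -0.0094  0.0454] max [0.1368 0.0102 0.0644]
side blue [351 208   3   1   3] [352. 208.] world [ 0.4888 -0.0487  0.0706] loc [0.0672 0.0019 0.0706] min [ 0.0649 -0.0003  0.0698] max [0.0672 0.0029 0.0708]
red (array([0.5207, 0.1399, 0.1173]), np.float64(0.015512177921992982))
yel (array([0.5283, 0.2311, 0.0952]), np.float64(0.0008286304770262998))
blue (array([ 0.4874, -0.0487,  0.0702]), np.float64(0.002343008248161588))
knob top (array([ 0.477 , -0.1204,  0.08  ]), np.float64(0.0005808685644954423))
```

View pics/c.png

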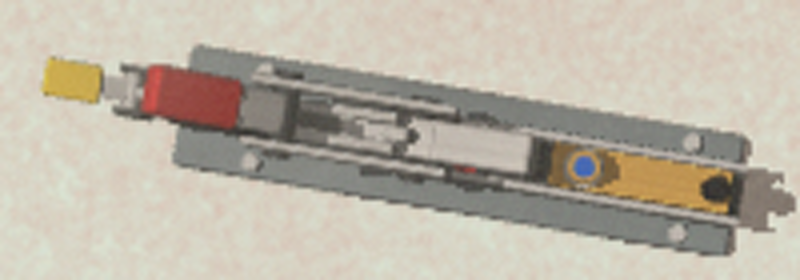

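Layout so far:
- The pliers' origin is at about (0.4975, 0.0175) with yaw -99.1°.
- The knob is at about (0.476, -0.1205), which is local x 0.140. That matches the bezel at 0.068 and slide_end at 0.050.
- The brass part's height is 0.050, as it should be.

Moving above the knob now.

```bash
cat >> h.py <<'E'
O=np.array([.4975,.0175]);YAW=np.radians(-99.1)
def P(x,y,z):
    c,s=np.cos(YAW),np.sin(YAW);return np.array([O[0]+c*x-s*y,O[1]+s*x+c*y,z])
def loc(p):
    c,s=np.cos(YAW),np.sin(YAW);d=np.asarray(p)[:2]-O;return np.array([c*d[0]+s*d[1],-s*d[0]+c*d[1],p[2]])
def go(X,yaw=YAW):
    from scipy.spatial.transform import Rotation as R
    s=arm.get_state();r=R.from_euler("xyz",s["ee_rot"]);d=r.inv().apply(X-s["eef_pos"])/.025
    t=(yaw-s["ee_rot"][2]+np.pi)%(2*np.pi)-np.pi
    print("units",np.round(d,2),"turn",round(-np.degrees(t)/5,2),"loc",np.round(loc(s["eef_pos"]),4),"F",np.round(s["force"],1))
E
python3 -c "
from h import *
go(P(.140,0,.14))"
python3 -m crank '[[[-1.4,1.4,0.3,-1.2],[-2.8,2.9,0.6,-2.4],[-4.2,4.3,0.9,-3.6],[-5.7,5.8,1.2,-4.8],[-7.1,7.2,1.5,-6],[-8.5,8.7,1.8,-7.2],[-10,10.1,2,-8.4],[-11.4,11.6,2.2,-9.6],[-12.8,13,2.4,-10.8],[-14.2,14.5,2.6,-12],[-15.7,15.9,2.8,-13.2],[-17.1,17.4,3,-13.2]]]' 0
python3 -c "
from h import *
go(P(.140,0,.055))"
```

```text
units [-17.12  17.41   3.46] turn -13.18 loc [ 0.7121 -0.2128  0.2266] F [ 0.8 -0.1 -0.4]
t: 2.5
eef_pos: [0.476, -0.1195, 0.1519]
ee_rot: [-3.14, 0.0, -1.726]
force: [1.5, -0.5, -0.6]
width: 0.0878
gripper_force: 0.0
units [0.05 0.02 3.87] turn 0.04 loc [0.1387 0.0005 0.1519] F [ 1.5 -0.5 -0.6]
```

```bash
python3 -m crank '[[[0,0,1,0],[0,0,2,0],[0,0,3,0],[0,0,3.8,0],[0,0,3.85,0]]]' 0
python3 -m crank '[[[0,0,0,0],[0,0,0,0],[0,0,0,0],[0,0,0,0],[0,0,0,0],[0,0,0,0],[0,0,0,0],[0,0,0,0]]]' 1 12
python3 -c "
from h import *
go(P(.140,0,.055))
im,_=arm.grab_frame('side');cv2.imwrite('pics/s2.png',cv2.resize(im[140:300,260:440,::-1],None,fx=3,fy=3))"
```

```text
t: 3.12
eef_pos: [0.4741, -0.1213, 0.0543]
ee_rot: [3.139, -0.001, -1.728]
force: [0.3, 0.7, 0.4]
width: 0.0874
gripper_force: 0.0
t: 4.12
eef_pos: [0.4757, -0.1211, 0.0555]
ee_rot: [-3.14, 0.0, -1.728]
force: [5.7, -1.0, -2.6]
width: 0.0138
gripper_force: 12.2
units [-0.01  0.02  0.02] turn 0.02 loc [0.1403 0.0004 0.0555] F [ 5.7 -1.  -2.6]
```

View pics/s2.png

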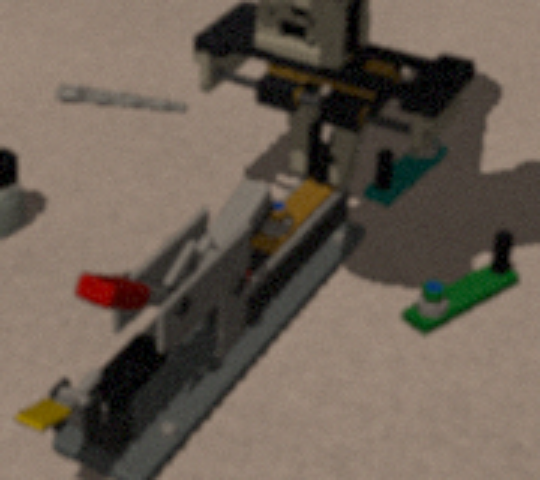

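The gripper holds the brass knob (width 13.8 mm), with the fingers at about (365,190) in the full side picture. There is a small lateral load of about +x, so I'll shift slightly in -y while pushing in.

```bash
python3 -m crank '[[[0,-0.02,0,0],[0,-0.04,0,0],[0,-0.04,0,0]]]' - 12
python3 -m crank '[[[-0.1,0,0,0],[-0.2,0,0,0],[-0.3,0,0,0],[-0.4,0,0,0],[-0.5,0,0,0],[-0.6,0,0,0],[-0.7,0,0,0],[-0.8,0,0,0],[-0.8,0,0,0]]]' -
python3 -c "
from h import *
go(P(.140,0,.055))"
```

```text
t: 4.55
eef_pos: [0.476, -0.1213, 0.0553]
ee_rot: [3.142, 0.0, -1.728]
force: [1.5, 0.3, 1.2]
width: 0.0134
gripper_force: 12.0
t: 5.68
eef_pos: [0.4793, -0.1012, 0.0553]
ee_rot: [-3.141, 0.0, -1.728]
force: [0.7, -0.4, 2.3]
width: 0.0138
gripper_force: 12.0
units [0.8  0.03 0.01] turn 0.02 loc [0.1201 0.0008 0.0553] F [ 0.7 -0.4  2.3]
```

```bash
python3 -m crank '[[[-0.04,0,0,0],[-0.08,0,0,0],[-0.12,0,0,0],[-0.16,0,0,0],[-0.2,0,0,0],[-0.2,0,0,0]]]' - 10
python3 -m crank '[[[-0.02,0,0,0],[-0.04,0,0,0],[-0.06,0,0,0],[-0.06,0,0,0]]]' -
python3 -m crank '[[[-0.02,0,0,0],[-0.04,0,0,0],[-0.06,0,0,0],[-0.06,0,0,0]]]' -

```

```text
t: 6.42
eef_pos: [0.48, -0.0965, 0.0553]
ee_rot: [-3.141, 0.0, -1.728]
force: [0.7, -3.3, 2.9]
width: 0.0132
gripper_force: 10.0
t: 6.92
eef_pos: [0.4802, -0.0951, 0.0553]
ee_rot: [-3.142, -0.0, -1.728]
force: [0.7, -2.4, 1.9]
width: 0.0135
gripper_force: 10.0
t: 7.42
eef_pos: [0.4805, -0.0936, 0.0553]
ee_rot: [-3.141, 0.0, -1.728]
force: [1.6, -2.5, 2.4]
width: 0.0135
gripper_force: 10.0
```

```bash
python3 -m crank '[[[-0.02,0,0,0],[-0.04,0,0,0],[-0.06,0,0,0],[-0.06,0,0,0]]]' -
python3 -m crank '[[[-0.02,0,0,0],[-0.04,0,0,0],[-0.06,0,0,0],[-0.06,0,0,0]]]' -
python3 -c "
from h import *
go(P(.140,0,.055))
im,d=arm.grab_frame('top');hsv=cv2.cvtColor(im,cv2.COLOR_RGB2HSV);H,S,V=[hsv[...,i].astype(int) for i in range(3)]
for m in ((H>100)&(H<125)&(S>120)&(V>50),):
    n,l,st,ce=cv2.connectedComponentsWithStats(m.astype(np.uint8))
    for i in range(1,n):
        if st[i,4]>5: print(ce[i],st[i,4],loc(atz('top',*ce[i],.0695)))
"
```

```text
t: 7.92
eef_pos: [0.4807, -0.0921, 0.0553]
ee_rot: [-3.142, 0.0, -1.728]
force: [0.9, -2.8, 1.9]
width: 0.0135
gripper_force: 10.0
t: 8.43
eef_pos: [0.4809, -0.0906, 0.0553]
ee_rot: [-3.142, 0.0, -1.728]
force: [1.4, -3.0, 2.2]
width: 0.0135
gripper_force: 10.0
units [1.22 0.03 0.01] turn 0.02 loc [0.1094 0.0007 0.0553] F [ 1.4 -3.   2.2]
[ 23.11764706 107.35294118] 17 [-0.6816245  0.1214216  0.0695   ]
[  1.26666667 135.53333333] 15 [-0.71626568  0.05226703  0.0695    ]
[445.17391304 245.56521739] 23 [ 0.27642484 -0.0297704   0.0695    ]
[351.4 270.6] 15 [ 0.08729066 -0.11430072  0.0695    ]
```

```bash
for i in 1; do :; done
python3 -m crank '[[[-0.02,0,0,0],[-0.04,0,0,0],[-0.06,0,0,0],[-0.06,0,0,0]]]' -
python3 -m crank '[[[-0.02,0,0,0],[-0.04,0,0,0],[-0.06,0,0,0],[-0.06,0,0,0]]]' -
python3 -c "
from h import *
im,_=arm.grab_frame('side');cv2.imwrite('pics/s3.png',cv2.resize(im[160:250,300:400,::-1],None,fx=6,fy=6,interpolation=2))"
```

```text
t: 8.98
eef_pos: [0.4811, -0.0892, 0.0553]
ee_rot: [-3.142, 0.0, -1.728]
force: [1.2, -3.2, 1.9]
width: 0.0141
gripper_force: 10.0
t: 9.48
eef_pos: [0.4814, -0.0877, 0.0553]
ee_rot: [-3.142, 0.0, -1.728]
force: [1.4, -3.9, 2.3]
width: 0.0134
gripper_force: 10.0
```

View pics/s3.png

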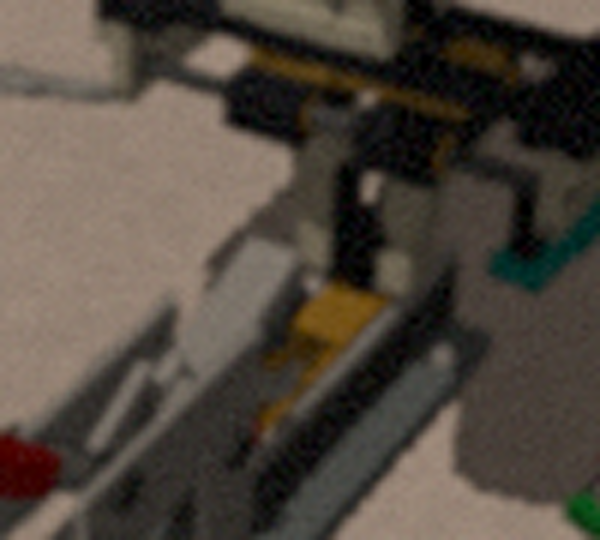

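The knob is between the pads. The slide's front edge, at crop (270,410), is now close to the red stop at crop (258,428). I'll continue in small steps.

```bash

python3 -m crank '[[[-0.02,0,0,0],[-0.04,0,0,0],[-0.04,0,0,0]]]' - | grep -E "pos|force"
python3 -m crank '[[[-0.02,0,0,0],[-0.04,0,0,0],[-0.04,0,0,0]]]' -| grep -E "pos|force"
python3 -m crank '[[[-0.02,0,0,0],[-0.04,0,0,0],[-0.04,0,0,0]]]' -| grep -E "pos|force"
```

```text
eef_pos: [0.4815, -0.0867, 0.0553]
force: [1.0, -4.4, 3.0]
gripper_force: 10.0
eef_pos: [0.4817, -0.0857, 0.0553]
force: [1.8, -4.2, 1.4]
gripper_force: 10.0
eef_pos: [0.4819, -0.0847, 0.0553]
force: [1.6, -5.1, 2.3]
gripper_force: 10.0
```

```bash

python3 -m crank '[[[-0.02,0,0,0],[-0.04,0,0,0],[-0.04,0,0,0]]]' - | grep -E "pos|force"
python3 -m crank '[[[-0.02,0,0,0],[-0.04,0,0,0],[-0.04,0,0,0]]]' -| grep -E "pos|force"
python3 -m crank '[[[-0.02,0,0,0],[-0.04,0,0,0],[-0.04,0,0,0]]]' -| grep -E "pos|force"
```

```text
eef_pos: [0.482, -0.0837, 0.0553]
force: [1.9, -4.4, 2.3]
gripper_force: 10.0
eef_pos: [0.4822, -0.0828, 0.0553]
force: [0.8, -4.3, 2.0]
gripper_force: 10.0
eef_pos: [0.4823, -0.0818, 0.0553]
force: [2.0, -5.5, 1.4]
gripper_force: 10.0
```

```bash
python3 -c "
from h import *
im,_=arm.grab_frame('side');cv2.imwrite('pics/s4.png',cv2.resize(im[160:250,300:400,::-1],None,fx=6,fy=6,interpolation=2))"
```

```text
(no output)
```

View pics/s4.png

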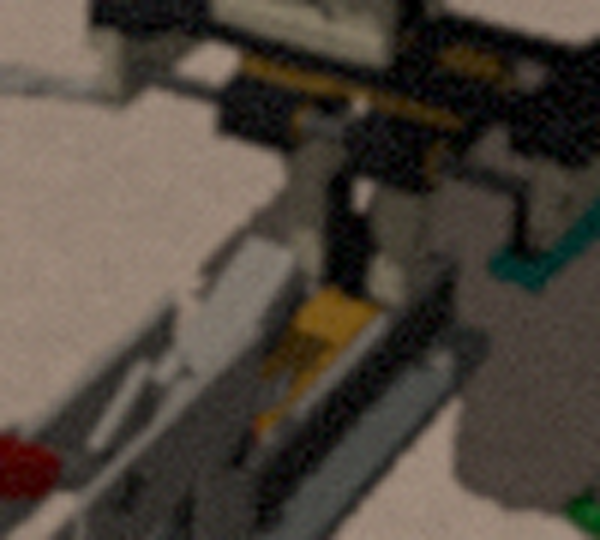

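The picture doesn't show whether the slide still moves or the knob slips in the pads at about 5 N. I'll grip harder and feel with tiny steps.

```bash

python3 -m crank '[[[0,0,0,0],[-0.02,0,0,0],[-0.02,0,0,0]]]' - 25 | grep -E "pos|force"
python3 -m crank '[[[-0.02,0,0,0],[-0.02,0,0,0]]]' -| grep -E "pos|force"
python3 -m crank '[[[-0.02,0,0,0],[-0.02,0,0,0]]]' -| grep -E "pos|force"
```

```text
eef_pos: [0.4823, -0.0817, 0.0553]
force: [2.3, -7.8, 2.2]
gripper_force: 25.0
eef_pos: [0.4823, -0.0817, 0.0554]
force: [2.9, -10.6, 2.2]
gripper_force: 25.0
eef_pos: [0.4822, -0.0816, 0.0554]
force: [2.5, -14.2, 2.1]
gripper_force: 25.0
```

The TCP stalls and the force climbs to 14 N, so the slide is against the stop. I'll ease off slightly and let go.

```bash

python3 -m crank '[[[0.04,0,0,0],[0.04,0,0,0]]]' -| grep -E "pos|force"
python3 -m crank '[[[0,0,0,0],[0,0,0,0],[0,0,0,0],[0,0,0,0]]]' 0 | grep -E "pos|force|width"
python3 -m crank '[[[0,0,-0.5,0],[0,0,-1.5,0],[0,0,-3,0],[2,0,-5,0],[4,0,-6,0],[6,0,-6,0]]]' 1 | grep -E "pos|force|width"
python3 -c "
from h import *
for n,r in(('top',(175,245,290,410)),('side',(170,250,310,400))):
    im,d=arm.grab_frame(n);np.savez(n+'1.npz',im=im,d=d);hsv=cv2.cvtColor(im,cv2.COLOR_RGB2HSV);H,S,V=[hsv[...,i].astype(int) for i in range(3)]
    m=(H>12)&(H<=21)&(S>110)&(V>50);m[:r[0]]=0;m[r[1]:]=0;m[:,:r[2]]=0;m[:,r[3]:]=0
    Q=np.array([loc(p) for p in cloud(n,im,d,m)]);print(n,m.sum(),np.percentile(Q,[3,50,97],axis=0) if len(Q) else 0)
a=np.load('top1.npz')['im'][170:250,310:410];b=np.load('side1.npz')['im'][170:240,320:400]
cv2.imwrite('pics/t5.png',np.hstack([cv2.resize(np.clip(a*2.,0,255).astype(np.uint8),(400,320)),cv2.resize(b,(366,320))])[:,:,::-1])
go(P(.102,0,.14))"
```

```text
eef_pos: [0.4823, -0.0817, 0.0553]
force: [1.7, -8.1, 3.0]
gripper_force: 25.0
eef_pos: [0.4822, -0.0812, 0.0552]
force: [0.5, 0.5, -0.3]
width: 0.0481
gripper_force: 0.0
eef_pos: [0.4601, -0.2312, 0.2095]
force: [0.4, 1.0, -0.7]
width: 0.0017
gripper_force: 0.0
top 0 0
side 182 [[ 0.01466613 -0.01058563  0.04617115]
 [ 0.07087798 -0.00496795  0.05029024]
 [ 0.10157609  0.01111283  0.06260727]]
units [-6.06  0.05  2.67] turn -0.02 loc [0.2535 0.0007 0.2069] F [-1.   1.  -0.2]
```

View pics/t5.png

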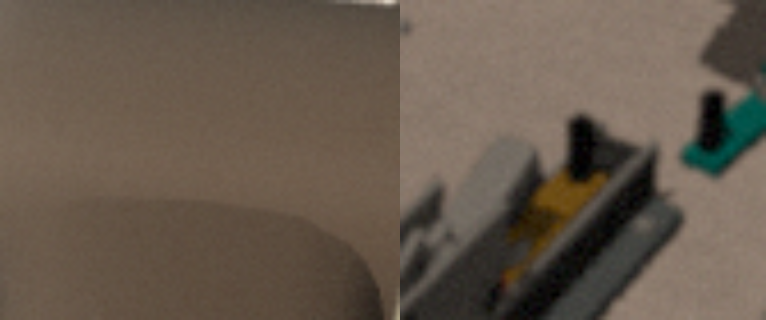

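The side view shows the slide home near the red stop, with the knob top at about (359,197). The top view is blocked by the arm. I'll compute the knob, handle and paddle positions while moving towards the handle.

```bash

python3 -m crank '[[[-1.5,0,0,0],[-3.5,0,0,0],[-5.5,0,0,0],[-7.5,0,0,0],[-9.5,0,0,0],[-11.5,0,0,0],[-13.5,0,0,0],[-15,0.05,0,0],[-15.55,0.1,0,0],[-15.55,0.1,0,0]]]' 1 | grep -E "pos|force|width"
python3 -c "
from h import *
print('knob',loc(atz('side',359.3,196.7,.084)))
print('knob before',loc(atz('side',367.4,189,.084)))
for z in(.125,.137,.146): print('red',loc(atz('top',253.3,199.2,z)))
for z in(.09,.095): print('yel',loc(atz('top',205+71/4,175+79/4,z)))
go(P(-.136,-.002,.15))"
```

```text
eef_pos: [0.5169, 0.1556, 0.2055]
force: [-1.1, -0.6, 1.1]
width: 0.0002
gripper_force: 0.0
knob [ 0.09550623 -0.00025253  0.084     ]
knob before [ 0.1334171  -0.00089694  0.084     ]
red [-0.13552435  0.00015385  0.125     ]
red [-0.13333853 -0.00037451  0.137     ]
red [-0.13169917 -0.00077078  0.146     ]
yel [-0.20753653  0.00067423  0.09      ]
yel [-0.20629994  0.00045914  0.095     ]
units [ 0.14 -0.03  2.22] turn 0.04 loc [-0.1394 -0.0027  0.2055] F [-1.1 -0.6  1.1]
```

```bash

python3 -m crank '[[[0.43,-0.07,1,0],[0.43,-0.07,2,0],[0.43,-0.07,2.1,0],[0.43,-0.07,2.2,0],[0.43,-0.07,2.2,0]]]' 1 | grep -E "pos|force|width"
python3 -m crank '[[[0,0,0.1,0],[0,0,0.2,0],[0,0,0.3,0],[0,0,0.4,0],[0,0,0.4,0]]]' - | grep -E "pos|force"
python3 -c "
from h import *
go(P(-.146,-.001,.100))"
```

```text
eef_pos: [0.5177, 0.144, 0.1512]
force: [-0.9, -0.6, 0.4]
width: 0.0002
gripper_force: 0.0
eef_pos: [0.5171, 0.1439, 0.14]
force: [0.1, 0.3, 0.7]
gripper_force: 0.0
units [-0.72  0.01  1.6 ] turn 0.02 loc [-0.1279 -0.0006  0.14  ] F [0.1 0.3 0.7]
```

```bash

python3 -m crank '[[[0,0,0.1,0],[-0.05,0,0.2,0],[-0.1,0,0.3,0],[-0.14,0,0.4,0],[-0.14,0,0.4,0]]]' - | grep -E "pos|force"
python3 -m crank '[[[-0.05,0,0.1,0],[-0.1,0,0.2,0],[-0.15,0,0.3,0],[-0.18,0,0.4,0],[-0.18,0,0.4,0]]]' - | grep -E "pos|force"
python3 -c "
from h import *
go(P(-.146,-.001,.100))"
```

```text
eef_pos: [0.5185, 0.1481, 0.1318]
force: [-4.4, 1.2, 12.5]
gripper_force: 5.6
eef_pos: [0.5196, 0.1536, 0.1231]
force: [-9.5, 4.2, 21.9]
gripper_force: 9.9
units [-0.32  0.05  0.92] turn 0.04 loc [-0.1379  0.0003  0.1231] F [-9.5  4.2 21.9]
```

```bash
python3 -c "
from h import *
a,_=arm.grab_frame('side');b,_=arm.grab_frame('top')
cv2.imwrite('pics/p6.png',np.hstack([cv2.resize(a[180:300,250:370],(480,480),interpolation=2),cv2.resize(b[160:260,200:280],(300,480))])[:,:,::-1])
s=arm.get_state();print(s['moment'],s['force'])
print(np.round(loc(atz('side',296,236,.13)),3))"
```

```text
[1.88173131 3.63197591 0.054317  ] [-9.72947794  4.77655029 22.70539908]
[-0.14   0.004  0.13 ]
```

View pics/p6.png

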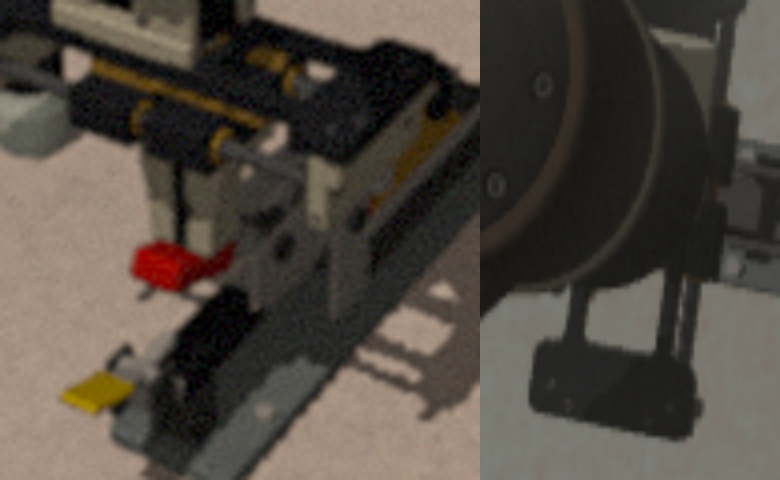

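The fingers press on the red handle with no other contact, but there is a side load of about 10 N from friction and arm flex, and the contact is a bit close to the pivot. I'll lift, move out towards the tail and press again.

```bash

python3 -m crank '[[[0,0,-0.4,0],[0,0,-0.8,0],[-0.2,0.02,-0.8,0],[-0.2,0.04,-0.7,0],[-0.2,0.04,-0.5,0],[-0.22,0.04,-0.4,0],[-0.22,0.05,-0.4,0]]]' - | grep -E "pos|force"
python3 -c "
from h import *
go(P(-.146,-.001,.100))"
```

```text
eef_pos: [0.5201, 0.1591, 0.1326]
force: [-2.6, 2.3, 14.6]
gripper_force: 6.3
units [-0.1   0.04  1.3 ] turn 0.03 loc [-1.434e-01 -1.000e-04  1.326e-01] F [-2.6  2.3 14.6]
```

```bash

python3 -m crank '[[[-0.03,0.02,0.1,0],[-0.06,0.03,0.2,0],[-0.08,0.04,0.3,0],[-0.1,0.05,0.4,0],[-0.1,0.05,0.4,0]]]' - | grep -E "pos|force"
python3 -m crank '[[[-0.02,0.02,0.1,0],[-0.04,0.03,0.2,0],[-0.06,0.04,0.3,0],[-0.06,0.04,0.3,0]]]' - | grep -E "pos|force"
python3 -c "
from h import *
go(P(-.146,-.001,.100))"
```

```text
eef_pos: [0.5209, 0.1637, 0.124]
force: [-3.5, 7.2, 19.9]
gripper_force: 8.5
eef_pos: [0.521, 0.166, 0.1164]
force: [1.4, 8.1, 15.0]
gripper_force: 6.5
units [0.18 0.04 0.66] turn 0.05 loc [-0.1503 -0.0003  0.1164] F [ 1.4  8.1 15. ]
```

```bash

python3 -m crank '[[[-0.03,0,0.1,0],[-0.06,0,0.2,0],[-0.06,0,0.3,0],[-0.06,0,0.3,0]]]' - | grep -E "pos|force"
python3 -m crank '[[[0,0,0.1,0],[0,0,0.2,0],[0,0,0.2,0]]]' - | grep -E "pos|force"
python3 -c "
from h import *
go(P(-.146,-.001,.100))"
```

```text
eef_pos: [0.5183, 0.1646, 0.1063]
force: [1.8, 1.0, 2.9]
gripper_force: 1.5
eef_pos: [0.5165, 0.163, 0.101]
force: [-4.3, 0.8, 13.4]
gripper_force: 6.9
units [ 0.03 -0.13  0.04] turn 0.02 loc [-0.1467 -0.0043  0.101 ] F [-4.3  0.8 13.4]
```

The force dropped at over-centre and then rose again at the hard stop. I'll lift off and check that it stays locked.

```bash

python3 -m crank '[[[0,0,-0.5,0],[0,0,-1.5,0],[0,-0.1,-3,0],[-2.4,-0.1,-3,0],[-2.45,-0.15,-3,0],[-2.45,-0.15,-3,0]]]' - | grep -E "pos|force"
python3 -c "
from h import *
a,d=arm.grab_frame('side')
cv2.imwrite('pics/p7.png',cv2.resize(a[180:300,250:390],(700,600),interpolation=2)[:,:,::-1])
hsv=cv2.cvtColor(a,cv2.COLOR_RGB2HSV);H,S,V=[hsv[...,i].astype(int) for i in range(3)]
for m in (((H<6)|(H>174))&(S>150)&(V>50),(H>22)&(H<32)&(S>150)&(V>50)):
    m[:190]=0;m[300:]=0;m[:,:255]=0;m[:,340:]=0
    Q=np.array([loc(p) for p in cloud('side',a,d,m)]);print(len(Q),np.round(np.percentile(Q,[5,50,95],axis=0),4))
go(P(-.208,0,.11))"
```

```text
eef_pos: [0.5293, 0.2228, 0.1745]
force: [-0.1, 0.4, -0.3]
gripper_force: 0.0
340 [[-0.172  -0.0095  0.0893]
 [-0.1535 -0.002   0.1   ]
 [-0.1291  0.0107  0.1027]]
95 [[-0.2231 -0.0061  0.0857]
 [-0.2119  0.0003  0.0905]
 [-0.1995  0.0092  0.0942]]
units [-0.03 -0.04  2.58] turn 0.02 loc [-0.2074 -0.001   0.1746] F [-0.7 -0.7 -0.2]
```

View pics/p7.png

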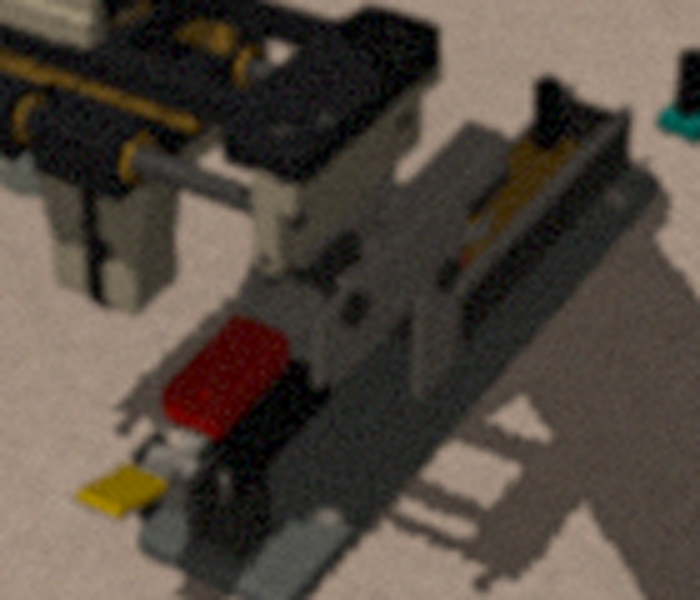

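The handle is locked and level (red at z about 0.10, crop (225,375)) and the jaw is down. The paddle top is at about local (-0.21, 0, 0.092). I'll press it next.

```bash

python3 -m crank '[[[-0.12,-0.03,1.5,0],[-0.12,-0.03,2.8,0],[-0.12,-0.03,3.1,0],[-0.12,-0.03,3.1,0]]]' - | grep -E "pos|force"
python3 -m crank '[[[0,0,0.1,0],[0,0,0.2,0],[0,0,0.3,0],[0,0,0.3,0]]]' - | grep -E "pos|force"
python3 -m crank '[[[0,0,0.1,0],[0,0,0.2,0],[0,0,0.25,0],[0,0,0.25,0]]]' - | grep -E "pos|force"
python3 -c "
from h import *
a,d=arm.grab_frame('side')
hsv=cv2.cvtColor(a,cv2.COLOR_RGB2HSV);H,S,V=[hsv[...,i].astype(int) for i in range(3)]
m=((H<6)|(H>174))&(S>150)&(V>50)
m[:190]=0;m[300:]=0;m[:,:255]=0;m[:,340:]=0
Q=np.array([loc(p) for p in cloud('side',a,d,m)]);print(len(Q),np.round(np.percentile(Q,[5,50,95],axis=0),4))
go(P(-.208,0,.11))"
```

```text
eef_pos: [0.5313, 0.2254, 0.098]
force: [0.3, -0.0, 0.6]
gripper_force: 0.0
eef_pos: [0.5315, 0.2263, 0.0905]
force: [0.6, 0.2, 2.0]
gripper_force: 0.5
eef_pos: [0.5318, 0.2265, 0.0843]
force: [0.9, 3.3, 4.4]
gripper_force: 1.9
38 [[-0.2488 -0.0685  0.0951]
 [-0.1705 -0.0056  0.1016]
 [-0.1331  0.0015  0.1942]]
units [ 0.15  0.03 -1.03] turn 0.02 loc [-0.2117  0.0007  0.0843] F [0.8 3.  4.5]
```

```bash

python3 -m crank '[[[0,0,0.1,0],[0,0,0.2,0],[0,0,0.2,0]]]' - | grep -E "pos|force"
python3 -m crank '[[[0,0,0.05,0],[0,0,0.1,0],[0,0,0.1,0]]]' - | grep -E "pos|force"
python3 -c "
from h import *
a,d=arm.grab_frame('side');cv2.imwrite('pics/p8.png',cv2.resize(a[190:300,250:390],(700,550),interpolation=2)[:,:,::-1])"
```

```text
eef_pos: [0.5316, 0.2264, 0.0791]
force: [1.4, 3.9, 4.9]
gripper_force: 2.5
eef_pos: [0.5317, 0.2265, 0.0768]
force: [-0.1, 5.2, 5.1]
gripper_force: 3.1
```

View pics/p8.png

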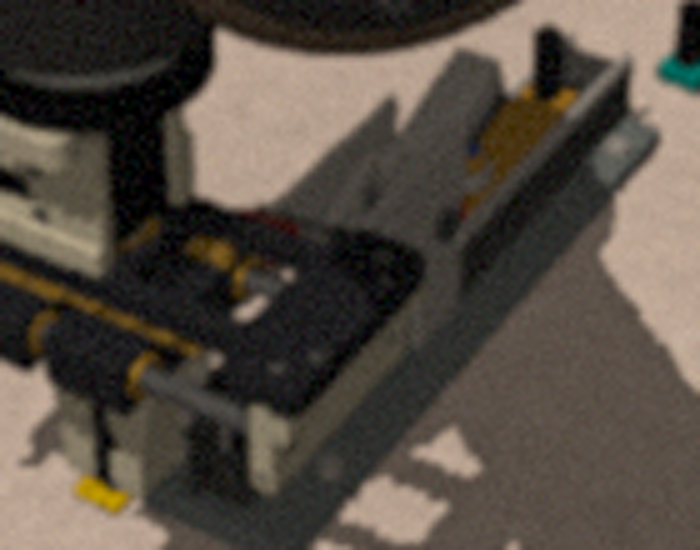

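The jaw is raised at crop (470,90) and the red handle shows above and behind the gripper at (270,220), so the pliers have sprung open. I'll retreat and verify.

```bash

python3 -m crank '[[[0,0,-0.4,0],[0,0,-1,0],[-0.5,0,-2,0],[-1.5,0,-4,0],[-3,0,-6,0],[-4,0,-6,0],[-4,0,-6,0],[-4,0,-6,0]]]' - | grep -E "pos|force"
python3 -c "
from h import *
a,d=arm.grab_frame('side')
b,db=arm.grab_frame('top')
hsv=cv2.cvtColor(a,cv2.COLOR_RGB2HSV);H,S,V=[hsv[...,i].astype(int) for i in range(3)]
for m in (((H<6)|(H>174))&(S>150)&(V>50),(H>12)&(H<=21)&(S>110)&(V>50),(H>22)&(H<32)&(S>150)&(V>50)):
    m[:185]=0;m[300:]=0;m[:,:255]=0;m[:,375:]=0
    Q=np.array([loc(p) for p in cloud('side',a,d,m)]);print(len(Q),np.round(np.percentile(Q,[5,50,95],axis=0),4))
x=cv2.resize(a[170:300,240:400],(560,455),interpolation=2)
cv2.imwrite('pics/p9.png',x[:,:,::-1])
print(arm.get_state()['t'])"
```

```text
eef_pos: [0.546, 0.3238, 0.2255]
force: [0.4, 0.4, -0.4]
gripper_force: 0.0
166 [[-0.1596 -0.0099  0.1193]
 [-0.153  -0.0077  0.1388]
 [-0.1247  0.0088  0.1465]]
228 [[-0.2146 -0.01    0.0464]
 [ 0.06   -0.004   0.0507]
 [ 0.0973  0.0109  0.0909]]
79 [[-0.2232 -0.0057  0.0809]
 [-0.2113  0.0003  0.0902]
 [-0.1956  0.0084  0.0943]]
25.275
```

View pics/p9.png

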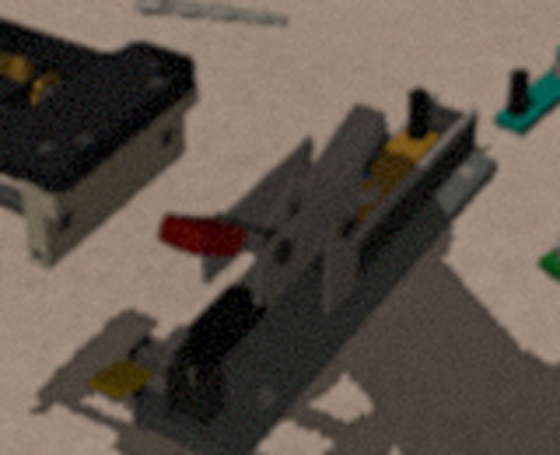

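The handle is sprung up again and the lever is back at rest. The knob is at (359,196), unchanged from after the push, so the slide is still home.

```bash
python3 -c "
from station import arm
print(arm.job_done())"
```

```text
the job is handed in; nothing more can be done
None
```

I pushed the slide home against the stop with about 14 N and let go, locked the pliers closed, released them with the yellow lever so they sprang open, and handed the job in at about 25 s; I did not measure the bezel's final depth or the jar, loupe and tweezers afterwards.

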